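Press the parts box lid shut all round

ROBOT

A 6-joint arm with a two-finger parallel gripper is mounted at the origin on a cart in front of the work surface, level with it; the furniture and walls round the work are solid. World frame = base frame: x ahead of the robot, y to its left, z up, the work surface at z = 0. Lengths are in m, angles in rad, forces in N, time in s.
With the tool pointing down it reaches from about 0.35 to 0.975 m from the base axis. Payload 4.9 kg.
Tool frame: the origin (TCP) lies at the very end of the fingers, on their centre line; the grasp point (between the pads) lies 19 mm behind it; z points along the fingers, y is the direction in which the jaws open and shut (so a half turn about z gives the same grasp; the last joint's range is limited). The gripper opens to 85 mm and grips with 20 to 120 N. Pads are 22 mm wide; open, the fingers measure 114 mm over their backs; the gripper's body (76 mm by 85 mm) begins 54 mm behind the grasp point. The pads swing forward as they close: fully open they stand 13 mm farther back than shut.
Start: joints at [-1.33, 0.053, 1.613, -0, 1.476, -0.119], TCP at [0.22, -0.585, 0.199] pointing down, gripper open.
Joint ranges: [-3.01, 3.01], [-1.01, 2.22], [0.06, 2.58], [-1.02, 4.17], [0.09, 2.62], [-3.14, 3.14]. Speed limits (rad/s): [2.57, 2.57, 3.14, 3.14, 3.14, 3.14].

INTERFACE

Orientations are given as a unit quaternion [w, x, y, z].
In Python, from plant import state, grab_frame, camera_model, job_done, search_frame, masks_of, place_of gives the robot as it stands.
- The arm moves only by the tool drive_tool, never from a script. Its argument "series" is a list of rows, each a list of 2 entries, a list of its own where there are three numbers: the shift along the world's x, y, z in m, then the turn, a rotation vector about the world's x, y, z in degrees. A call has 1 to 8 rows; each row is the pose to reach, as a shift and turn from the pose commanded when the call began; what a row does not reach only later rows make up. A row lasts 1/10 s, in which the tool goes at most 50 mm and 8.59 degrees, less where a joint would pass 70% of its speed; a pose out of reach is approached as far as the arm can. A call with a gripper value outside its range is refused whole. "fingers" is the closure, from -1 (fully open) to 1 (shut), so that 0 is half open, set as the call begins (left out, the last holds). The fingers move at their own pace and stop on an object; the grip force is fixed at half the most. Time passes only in rows, so rows that repeat a pose let the fingers close. It gives the time, the measured TCP pose, the force and the opening at its end, in the units of the state.
- state(): the state, without advancing time (a new reading comes with each control period).
- grab_frame(name): name is "scene" or "top" or "wrist"; returns the picture (420x560x3 uint8, red, green, blue); there is no depth.
- camera_model(name): a dict with "fovy" (degrees; the focal length in pixels is half the picture's height over the tangent of half this angle, whatever the lens; pixels are square), "cx", "cy" (the principal point, pixels), "rvec" (rotation vector, rad) and "tvec" (3), from world to camera coordinates, as OpenCV has them. Camera axes: x right, y down, z forward; pixel columns grow to the right and rows downward; lengths in m; the calibration is good to about 2 mm. A picture is of the moment at which its call begins: read the wrist's pose just before it. camera_model takes no time and is no camera call; for the wrist camera it gives the pose at the moment of the call.
- job_done(): hands the job in, once; it reports no verdict.
Trained networks look in the newest picture that a camera, given by its name, has taken for a name from the list of things; names that differ only in an ending like _2 or _b are one class to them, and where a whole thing is asked for, a point or a joint stands for the part that bears it (a point fixed in the world has none). Each returns a list of dicts, best first, with "confidence" (0 to 1); they miss things now and then, are a little off and sometimes report something else, mostly with a low value. They report only what shows in the picture. A call takes as long as a camera call.
- search_frame(camera, name): "location" ([x, y, z] in m, in world coordinates, good to about 4 mm: the middle of the surface that is visible of it).
- masks_of(camera, name): "pixels" (420x560 bool, what is visible of it).
- place_of(camera, name): "location" ([x, y, z] in m, in world coordinates, good to about 4 mm: a listed point, or the origin of a listed thing).
The state is a dict: "time": time; "joint_pos": joint angles; "joint_vel": joint speeds; "joint_efforts": joint torques, N m; "tool_pos": TCP position; "tool_rot": TCP orientation; "contact_force": force on the tool from outside, world axes, zero at the start; "ft_torque": the same for the moment, N m; "gripper_width": opening from 0.0 (shut) to 1.0 (fully open).
Only numpy, scipy, OpenCV 4.12 (cv2) and the standard library are available. Lean on these libraries where they do the work, as an engineer would, in place of code of your own. Each camera call takes 0.05 s, during which the arm holds its last target.

TASK

The press-on lid of the grey parts box on the cart is not shut: the four hinged rim sections of the lid, one on each side, still stand up by different amounts. Go round the rim and press each section down with the fingertips until it is fully home and flush, so that the lid is shut all the way round. Do not pick up the box, tip it or shove it along the cart, and leave the mug, tape roll, stapler and marker where they are.

Things in the scene. Friction and masses are not known exactly. Their poses are not given: they have to be found in the camera images.
- parts_box: Loose dark grey parts box 140x190 mm, lighter grey lid, 0.9 kg. Origin: centre of underside, z up. Lid 150 (x) by 200 (y) mm: fixed middle panel 82x132 mm (top 66.5 mm above origin), fixed 34x34 mm corners (top 68 mm), between them a hinged rim section on each side (top 68 mm when shut). Fixed tall black rack left of the cart (y over 0.3, x over 0.4 m): come in from the robot's side
- rim_front (a joint): Hinge angle (rad) of the front rim section of the lid, on the box's -x side (124 mm long as the rim runs, 34 mm wide, 6 mm thick). The hinge is along the section's inner edge. 0 = standing fully up (outer edge 12 mm high), 0.36 = shut flush; it grows as the section is pressed down. Its bead is a tight fit: it has no spring, moves down only while pressed with about 8 N at the pad point, stays at whatever angle it is left, and stops hard when shut
- rim_front_pad (a point): Point to press: on the upper face of the front rim section, mid-length, 24 mm outward from its hinge and 10 mm inside its outer edge; moves with the section. When shut it lies at (-65, 0, 68) mm in the box's frame
- rim_back (a joint): Hinge angle (rad) of the back rim section of the lid, on the box's +x side (124 mm long as the rim runs, 34 mm wide, 6 mm thick). The hinge is along the section's inner edge. 0 = standing fully up (outer edge 12 mm high), 0.36 = shut flush; it grows as the section is pressed down. Its bead is a tight fit: it has no spring, moves down only while pressed with about 8 N at the pad point, stays at whatever angle it is left, and stops hard when shut
- rim_back_pad (a point): Point to press: on the upper face of the back rim section, mid-length, 24 mm outward from its hinge and 10 mm inside its outer edge; moves with the section. When shut it lies at (65, 0, 68) mm in the box's frame
- rim_left (a joint): Hinge angle (rad) of the left rim section of the lid, on the box's +y side (74 mm long as the rim runs, 34 mm wide, 6 mm thick). The hinge is along the section's inner edge. 0 = standing fully up (outer edge 12 mm high), 0.36 = shut flush; it grows as the section is pressed down. Its bead is a tight fit: it has no spring, moves down only while pressed with about 8 N at the pad point, stays at whatever angle it is left, and stops hard when shut
- rim_left_pad (a point): Point to press: on the upper face of the left rim section, mid-length, 24 mm outward from its hinge and 10 mm inside its outer edge; moves with the section. When shut it lies at (0, 90, 68) mm in the box's frame
- rim_right (a joint): Hinge angle (rad) of the right rim section of the lid, on the box's -y side (74 mm long as the rim runs, 34 mm wide, 6 mm thick). The hinge is along the section's inner edge. 0 = standing fully up (outer edge 12 mm high), 0.36 = shut flush; it grows as the section is pressed down. Its bead is a tight fit: it has no spring, moves down only while pressed with about 8 N at the pad point, stays at whatever angle it is left, and stops hard when shut
- rim_right_pad (a point): Point to press: on the upper face of the right rim section, mid-length, 24 mm outward from its hinge and 10 mm inside its outer edge; moves with the section. When shut it lies at (0, -90, 68) mm in the box's frame
- mug: White mug, 92x127x95 mm, loose bystander to the right; origin at the centre of its underside
- tape_roll: Roll of masking tape lying flat, 100x98x25 mm, loose bystander to the right at the back; origin at the centre of its underside
- stapler: Stapler, about 148x34x52 mm, lying along x, loose bystander to the left; origin at the centre of its underside
- marker_cart: Green and white marker pen, 135 mm long, 17 mm thick, loose bystander lying to the right at the front; origin at the middle of its underside

How it is judged:
At the end, for the whole second after the job is handed in: All four rim sections are shut (hinge angle over 0.31 rad; fully shut is 0.36), the box stands flat and at rest on the cart (within 5 mm of its height, tilt under 0.05 rad), within 60 mm of where it was, and the mug, tape roll, stapler and marker are within 30 mm of where they were (value of joint each of rim_front, rim_back, rim_left, rim_right above 0.31 rad and height (world z) of parts_box between -0.005 and 0.005 m and angle between parts_box's own z axis and vertical below 0.05 rad and distance of parts_box from where it was at the start of the episode below 0.06 m and linear speed of parts_box below 0.02 m/s and distance of each of mug, tape_roll, stapler, marker_cart from where it was at the start of the episode below 0.03 m); the robot touches nothing.
It fails at once if the box is lifted (over 15 mm) (height (world z) of parts_box above 0.015 m).
It fails at once if the box is tipped (over 0.2 rad) (angle between parts_box's own z axis and vertical above 0.2 rad).
It fails at once if the box is shoved along (over 60 mm) (distance of parts_box from where it was at the start of the episode above 0.06 m).
It fails at once if the mug, tape roll, stapler or marker is moved or lifted (over 30 mm) (distance of any of mug, tape_roll, stapler, marker_cart from where it was at the start of the episode above 0.03 m).
It also fails if it takes over 56 s, if anything falls off the work surface, if the arm or the gripper's body presses on something with over 40 N, if the wrist force passes 120 N, or if a joint passes its speed limit or range.

## Working session

There is one attempt and no reset: what is moved stays moved. The work goes in short steps, Python scripts to look and compute and a tool call to move; the robot and the scene stay as the last step left them, time stands still between calls to the robot, and variables do not carry over. Pictures are saved under pics/ and viewed, and the job is handed in when it is done.

Besides the shell and the picture viewer there is one more tool, called in YAML: its name, and indented under it one key for each argument. drive_tool: Moves the arm, as the interface text tells. Its arguments: {"type":"object","properties":{"series":{"type":"array","items":{"type":"array"}},"fingers":{"type":"number"}},"required":["series"]}

```bash
mkdir -p pics
python3 - <<'E'
from plant import *
import cv2
s=state();print(s)
for c in ["scene","top"]:
    cv2.imwrite(f"pics/{c}0.png",grab_frame(c)[:,:,::-1])
    for n in ["parts_box","rim_front_pad","rim_back_pad","rim_left_pad","rim_right_pad"]:
        print(c,n,[(x["location"],x["confidence"]) for x in place_of(c,n)][:2])
for n in ["mug","tape_roll","stapler","marker_cart"]: print(n,[(x["location"],x["confidence"]) for x in place_of("top",n)][:2])
E
```

```text
{'time': 0.0, 'joint_pos': array([-1.33002172e+00,  5.33788320e-02,  1.61431094e+00, -2.19431295e-05,
        1.47600373e+00, -1.19016989e-01]), 'joint_vel': array([-0.00101442, -0.00061336,  0.00069105, -0.00250517,  0.00099459,
        0.00046407]), 'joint_efforts': array([-2.99965352e-03, -3.93679476e+01, -3.70176888e+01, -4.23444826e-04,
        6.96271862e-03, -1.79514200e-05]), 'tool_pos': array([ 0.21986552, -0.5843032 ,  0.19783936]), 'tool_rot': array([-1.04781173e-03,  9.83861612e-01,  1.78927987e-01, -7.48099324e-05]), 'contact_force': array([-0.0318798 , -0.21293885,  0.6780421 ]), 'ft_torque': array([-0.04562654,  0.02705996, -0.03422122]), 'gripper_width': 0.997968285521163}
scene parts_box []
scene rim_front_pad [([0.4636, -0.0195, 0.0756], 0.94)]
scene rim_back_pad [([0.5934, -0.028, 0.066], 0.55)]
scene rim_left_pad [([0.534, 0.0676, 0.0785], 0.74)]
scene rim_right_pad [([0.5192, -0.1115, 0.0698], 0.48)]
top parts_box [([0.524, -0.0207, -0.002], 0.98)]
top rim_front_pad [([0.5911, -0.0269, 0.0712], 0.5)]
top rim_back_pad [([0.5918, -0.0273, 0.0712], 0.74), ([0.5252, -0.0227, -0.0005], 0.69)]
top rim_left_pad [([0.5278, 0.0623, 0.0765], 0.8)]
top rim_right_pad [([0.5171, -0.1129, 0.0691], 0.85)]
mug [([0.492, -0.3388, -0.0002], 0.58)]
tape_roll [([0.6085, -0.3337, 0.0019], 0.69)]
stapler [([0.486, 0.2217, 0.0023], 0.78), ([0.5242, -0.0243, 0.0009], 0.18)]
marker_cart [([0.3912, -0.2394, -0.002], 0.63)]
```

View pics/scene0.png

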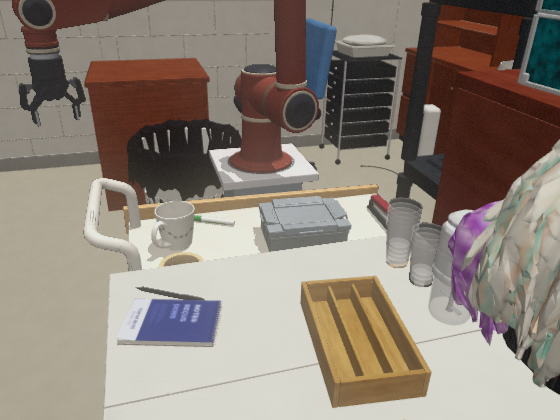

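View pics/top0.png

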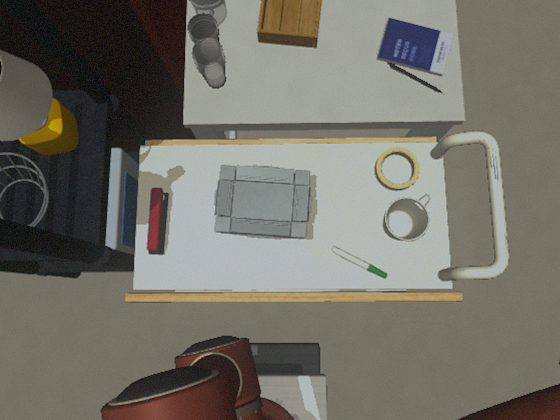

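The top view shows the box at about pixels (263,201), turned slightly (yaw about -3.5°). The mug, tape roll and marker are to its right and the stapler to its left, which agrees with the network poses. I'll shut the fingers and go above the right section first.

drive_tool:
  fingers: 1
  series:
    - [[0.03,0.047,0],[0,0,-4]]
    - [[0.06,0.094,0],[0,0,-8]]
    - [[0.09,0.141,0],[0,0,-12]]
    - [[0.12,0.188,0],[0,0,-16]]
    - [[0.15,0.235,0],[0,0,-20]]
    - [[0.18,0.282,0],[0,0,-24]]
    - [[0.2,0.315,0],[0,0,-24]]
    - [[0.22,0.345,0],[0,0,-24]]

```text
time: 1.6
tool_pos: [0.4358, -0.2459, 0.1995]
tool_rot: [0.0, 1.0, -0.03, 0.0]
contact_force: [0.7, -0.4, 0.2]
gripper_width: -0.004
```

drive_tool:
  series:
    - [[0.03,0.04,0],[0,0,0]]
    - [[0.055,0.08,0],[0,0,0]]
    - [[0.079,0.12,0],[0,0,0]]
    - [[0.079,0.127,-0.03],[0,0,0]]
    - [[0.079,0.127,-0.06],[0,0,0]]
    - [[0.079,0.127,-0.08],[0,0,0]]
    - [[0.079,0.127,-0.09],[0,0,0]]
    - [[0.079,0.127,-0.09],[0,0,0]]

```text
time: 2.4
tool_pos: [0.513, -0.1203, 0.1075]
tool_rot: [-0.001, 1.0, -0.03, -0.001]
contact_force: [0.4, 0.6, 0.0]
gripper_width: -0.001
```

Run:
```python
from plant import *
import cv2
s=state();print(s["time"],s["tool_pos"],s["contact_force"])
for c in ["scene","top","wrist"]:
    cv2.imwrite(f"pics/{c}1.png",grab_frame(c)[:,:,::-1])
for n in ["rim_front_pad","rim_back_pad","rim_left_pad","rim_right_pad"]:
        print(n,[(x["location"],x["confidence"]) for x in place_of("wrist",n)][:2])
```

```text
2.4 [ 0.51299334 -0.12029087  0.10754743] [0.37323253 0.58581695 0.01195438]
rim_front_pad []
rim_back_pad [([0.5932, -0.0289, 0.0716], 0.91)]
rim_left_pad [([0.5282, 0.065, 0.077], 0.69)]
rim_right_pad [([0.5173, -0.1094, 0.0722], 0.96)]
```

View pics/wrist1.png

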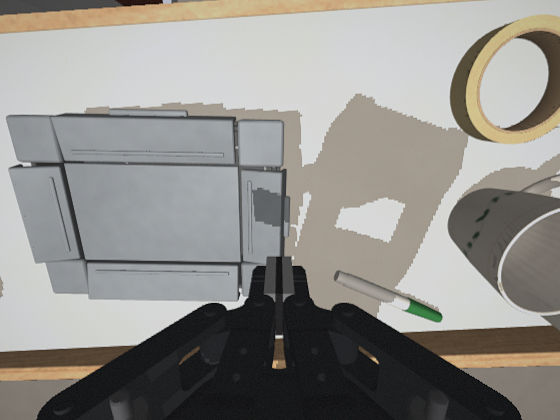

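Run:
```python
from plant import *
s=state();print(s["time"],s["tool_pos"])
```

```text
2.75 [ 0.51478262 -0.121074    0.11037624]
```

The wrist view shows the lid, with the right section at about (265,210) beyond the fingertips, which are at about (279,265). I need to move about 10 mm in +y and then press.

drive_tool:
  series:
    - [[0.003,0.01,-0.01],[0,0,0]]
    - [[0.003,0.01,-0.02],[0,0,0]]
    - [[0.003,0.01,-0.025],[0,0,0]]
    - [[0.003,0.01,-0.03],[0,0,0]]
    - [[0.003,0.01,-0.034],[0,0,0]]
    - [[0.003,0.01,-0.037],[0,0,0]]
    - [[0.003,0.01,-0.039],[0,0,0]]
    - [[0.003,0.01,-0.041],[0,0,0]]

```text
time: 3.55
tool_pos: [0.5172, -0.1108, 0.0681]
tool_rot: [0.0, 1.0, -0.03, 0.0]
contact_force: [0.4, -0.6, -0.4]
gripper_width: -0.0
```

drive_tool:
  series:
    - [[0,0,-0.001],[0,0,0]]
    - [[0,0,-0.002],[0,0,0]]
    - [[0,0,-0.003],[0,0,0]]
    - [[0,0,-0.003],[0,0,0]]

```text
time: 3.95
tool_pos: [0.517, -0.1106, 0.065]
tool_rot: [-0.0, 1.0, -0.03, -0.0]
contact_force: [0.6, -0.1, -0.4]
gripper_width: 0.0
```

Run:
```python
from plant import *
import cv2
for c in ["scene","wrist"]:
    im=grab_frame(c)[:,:,::-1]
    if c=="scene": im=cv2.resize(im[150:290,170:400],None,fx=3.4,fy=3.4,interpolation=cv2.INTER_CUBIC)
    cv2.imwrite(f"pics/{c}2.png",im)
s=state();print(s["time"],s["tool_pos"],s["contact_force"])
```

```text
4.05 [ 0.51708876 -0.11068112  0.06517604] [-0.6728565  -1.00530277  0.0128911 ]
```

View pics/scene2.png

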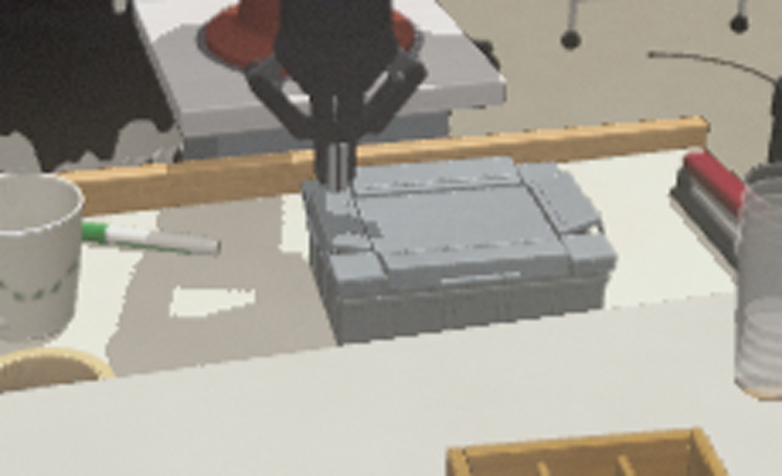

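View pics/wrist2.png

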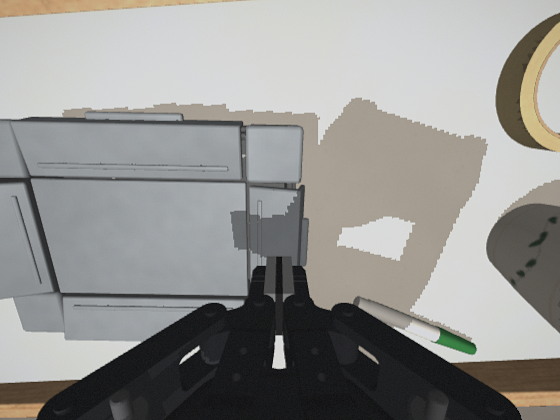

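```bash
cat > h.py <<'E'
from plant import *
import cv2, numpy as np
def proj(c,pts):
    m=camera_model(c); f=210/np.tan(np.radians(m["fovy"])/2)
    K=np.array([[f,0,m["cx"]],[0,f,m["cy"]],[0,0,1]])
    return cv2.projectPoints(np.array(pts,float).reshape(-1,1,3),np.array(m["rvec"],float),np.array(m["tvec"],float),K,None)[0][:,0]
def cen(c):
    m=camera_model(c);R=cv2.Rodrigues(np.array(m["rvec"]))[0];return -R.T@np.array(m["tvec"])
E
python3 - <<'E'
from h import *
t=state()["tool_pos"]
for c in ["scene","wrist"]:
    print(c,cen(c),proj(c,[t,t+[0,0,.013],[.5175,-.111,.068],[.5175,-.111,.072]]))
    print({k:v for k,v in camera_model(c).items()})
    print(place_of(c,"rim_right_pad"))
E
```

```text
scene [ 1.50604118 -0.37520616  0.61991784] [[268.10609378 215.53137456]
 [268.14741606 210.81690251]
 [268.03126151 214.60428015]
 [268.04382865 213.15525021]]
{'fovy': 47.47471235800863, 'cx': 281.3869290553889, 'cy': 210.68597163849628, 'rvec': array([ 1.70966219,  1.30171717, -0.76019848]), 'tvec': array([-0.07117139, -0.17769777,  1.66029996])}
[{'location': [0.5193, -0.1094, 0.0677], 'confidence': 0.71}, {'location': [0.5258, -0.0225, 0.0001], 'confidence': 0.58}]
wrist [ 0.60192451 -0.11602888  0.24000235] [[278.15170702 245.67052152]
 [278.1178441  254.84246892]
 [278.5920072  246.97171825]
 [278.59083137 249.73403273]]
{'fovy': 71.89946817453689, 'cx': 278.65857646215744, 'cy': 211.107812160522, 'rvec': array([-1.98340119,  2.10410087,  0.35440584]), 'tvec': array([-0.08031884,  0.49556027,  0.42584721])}
[{'location': [0.5204, -0.1106, 0.0703], 'confidence': 0.72}]
```

The projected TCP lies below the visible fingertips in both pictures (scene row 215 against about 205, wrist 246 against about 257). The real tips are still some 15 mm above the lid, so I'll go down gently until they touch.

drive_tool:
  series:
    - [[0,0,-0.002],[0,0,0]]
    - [[0,0,-0.003],[0,0,0]]
    - [[0,0,-0.004],[0,0,0]]
    - [[0,0,-0.005],[0,0,0]]

```text
time: 4.55
tool_pos: [0.517, -0.1106, 0.0599]
tool_rot: [-0.0, 1.0, -0.03, -0.0]
contact_force: [-0.2, 0.2, -0.5]
gripper_width: -0.003
```

drive_tool:
  series:
    - [[0,0,-0.001],[0,0,0]]
    - [[0,0,-0.002],[0,0,0]]
    - [[0,0,-0.003],[0,0,0]]
    - [[0,0,-0.004],[0,0,0]]

```text
time: 4.95
tool_pos: [0.5171, -0.1107, 0.056]
tool_rot: [-0.0, 1.0, -0.03, 0.0]
contact_force: [0.0, 0.3, -0.5]
gripper_width: 0.0
```

drive_tool:
  series:
    - [[0,0,-0.001],[0,0,0]]
    - [[0,0,-0.002],[0,0,0]]
    - [[0,0,-0.003],[0,0,0]]
    - [[0,0,-0.003],[0,0,0]]

```text
time: 5.35
tool_pos: [0.5169, -0.1106, 0.0529]
tool_rot: [-0.0, 1.0, -0.03, -0.0]
contact_force: [0.6, -0.2, 0.1]
gripper_width: 0.0
```

Run:
```python
from h import *
im=grab_frame("wrist")[:,:,::-1]; sc=grab_frame("scene")[:,:,::-1]
out=np.vstack([cv2.resize(im[180:300,210:350],None,fx=4,fy=2.5*1.6/1.6),cv2.resize(sc[185:245,230:330],(560,300),interpolation=cv2.INTER_CUBIC)])
cv2.imwrite("pics/z3.png",out)
```

```text
(no output)
```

View pics/z3.png

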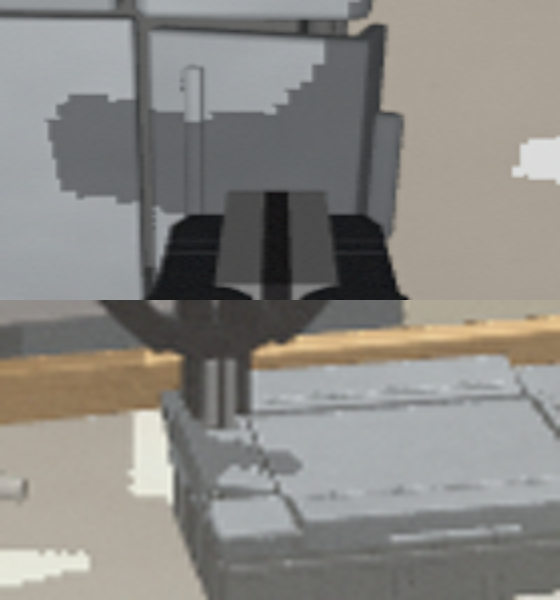

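drive_tool:
  series:
    - [[0,0,-0.001],[0,0,0]]
    - [[0,0,-0.002],[0,0,0]]
    - [[0,0,-0.003],[0,0,0]]
    - [[0,0,-0.004],[0,0,0]]
    - [[0,0,-0.005],[0,0,0]]

```text
time: 5.95
tool_pos: [0.517, -0.1107, 0.048]
tool_rot: [-0.0, 1.0, -0.03, -0.0]
contact_force: [0.3, 0.6, 0.4]
gripper_width: 0.005
```

drive_tool:
  series:
    - [[0,0,-0.001],[0,0,0]]
    - [[0,0,-0.002],[0,0,0]]
    - [[0,0,-0.003],[0,0,0]]

```text
time: 6.25
tool_pos: [0.5171, -0.1106, 0.045]
tool_rot: [-0.0, 1.0, -0.03, 0.0]
contact_force: [0.1, -0.1, 0.3]
gripper_width: -0.001
```

drive_tool:
  series:
    - [[0,0,-0.001],[0,0,0]]
    - [[0,0,-0.002],[0,0,0]]
    - [[0,0,-0.003],[0,0,0]]

```text
time: 6.55
tool_pos: [0.5172, -0.1108, 0.0425]
tool_rot: [0.0, 1.0, -0.029, 0.0]
contact_force: [-2.0, -0.4, 7.0]
gripper_width: 0.001
```

Run:
```python
from h import *
im=grab_frame("wrist")[:,:,::-1]; sc=grab_frame("scene")[:,:,::-1]
out=np.vstack([cv2.resize(im[180:300,210:350],None,fx=4,fy=2.5),cv2.resize(sc[185:245,230:330],(560,300),interpolation=cv2.INTER_CUBIC)])
cv2.imwrite("pics/z4.png",out)
```

```text
(no output)
```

View pics/z4.png

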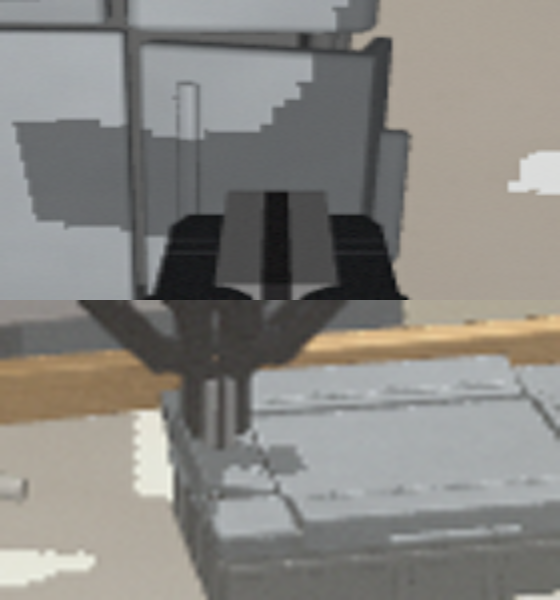

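Contact came at a TCP height of about 0.043 m, and the tips sit on the right pad in both views. So the real tip is about 28 mm short of the reported TCP. I'll press until the force climbs well past 8 N.

drive_tool:
  series:
    - [[0,0,-0.001],[0,0,0]]
    - [[0,0,-0.002],[0,0,0]]

```text
time: 6.85
tool_pos: [0.5173, -0.111, 0.0412]
tool_rot: [0.0, 1.0, -0.029, 0.0]
contact_force: [-3.3, 0.3, 7.7]
gripper_width: 0.001
```

drive_tool:
  series:
    - [[0,0,-0.001],[0,0,0]]
    - [[0,0,-0.002],[0,0,0]]

```text
time: 7.05
tool_pos: [0.5172, -0.1114, 0.0392]
tool_rot: [0.001, 1.0, -0.029, -0.0]
contact_force: [-4.3, -1.5, 6.8]
gripper_width: -0.001
```

drive_tool:
  series:
    - [[0,0,-0.001],[0,0,0]]
    - [[0,0,-0.002],[0,0,0]]

```text
time: 7.25
tool_pos: [0.5172, -0.1116, 0.0372]
tool_rot: [0.001, 1.0, -0.029, -0.0]
contact_force: [-4.1, -2.2, 7.9]
gripper_width: -0.006
```

drive_tool:
  series:
    - [[0,0,-0.001],[0,0,0]]
    - [[0,0,-0.001],[0,0,0]]

```text
time: 7.45
tool_pos: [0.5171, -0.1116, 0.0361]
tool_rot: [0.001, 1.0, -0.029, -0.0]
contact_force: [-3.4, -1.6, 6.7]
gripper_width: 0.002
```

drive_tool:
  series:
    - [[0,0,-0.001],[0,0,0]]
    - [[0,0,-0.002],[0,0,0]]

```text
time: 7.65
tool_pos: [0.5172, -0.1116, 0.0356]
tool_rot: [0.001, 1.0, -0.029, -0.0]
contact_force: [-10.2, 0.9, 19.4]
gripper_width: 0.0
```

Run:
```python
from h import *
im=grab_frame("wrist")[:,:,::-1]; sc=grab_frame("scene")[:,:,::-1]
out=np.vstack([cv2.resize(im[180:300,210:350],None,fx=4,fy=2.5),cv2.resize(sc[185:245,230:330],(560,300),interpolation=cv2.INTER_CUBIC)])
cv2.imwrite("pics/z5.png",out)
```

```text
(no output)
```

View pics/z5.png

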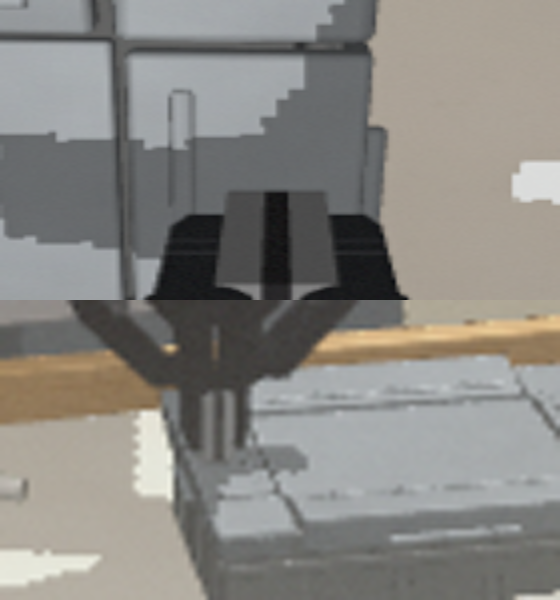

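The right section is flush: a hard stop at TCP z of about 0.0357 with 19 N, and its gap has closed in both views. I'll lift and cross to the left section.

drive_tool:
  series:
    - [[0,0,0.02],[0,0,0]]
    - [[0,0,0.045],[0,0,0]]
    - [[0.003,0.04,0.045],[0,0,0]]
    - [[0.006,0.08,0.045],[0,0,0]]
    - [[0.009,0.12,0.045],[0,0,0]]
    - [[0.012,0.155,0.045],[0,0,0]]
    - [[0.012,0.176,0.045],[0,0,0]]
    - [[0.012,0.176,0.045],[0,0,0]]

```text
time: 8.55
tool_pos: [0.5287, 0.0676, 0.0777]
tool_rot: [-0.0, 1.0, -0.028, -0.0]
contact_force: [-0.2, -0.7, -0.2]
gripper_width: 0.001
```

Run:
```python
from h import *
cv2.imwrite("pics/w6.png",grab_frame("wrist")[:,:,::-1]);s=state();print(s["time"],s["tool_pos"],s["contact_force"])
for n in ["rim_front_pad","rim_back_pad","rim_left_pad","rim_right_pad"]:
        print(n,[(x["location"],x["confidence"]) for x in place_of("wrist",n)][:2])
```

```text
8.6 [0.52885368 0.0661606  0.07776053] [-0.75242413 -0.54998231 -0.75392661]
rim_front_pad [([0.4628, -0.0183, 0.0744], 0.79)]
rim_back_pad [([0.5882, -0.0301, 0.0735], 0.84)]
rim_left_pad [([0.5288, 0.0627, 0.0767], 0.71)]
rim_right_pad [([0.5183, -0.1121, 0.0673], 0.68)]
```

View pics/w6.png

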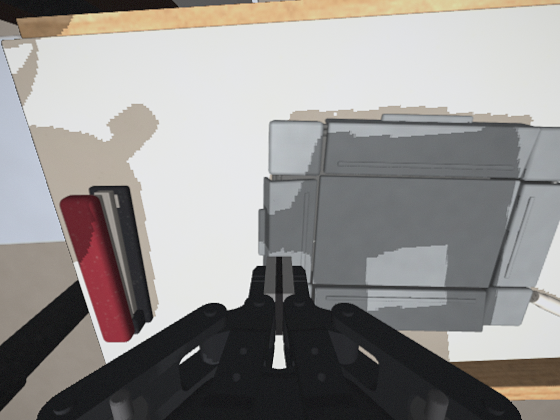

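The tips are over the left section, with the stapler well clear at (110,265), and the box hasn't moved. I'll press down.

drive_tool:
  series:
    - [[0,-0.001,-0.01],[0,0,0]]
    - [[0,-0.001,-0.02],[0,0,0]]
    - [[0,-0.001,-0.026],[0,0,0]]
    - [[0,-0.001,-0.029],[0,0,0]]
    - [[0,-0.001,-0.031],[0,0,0]]
    - [[0,-0.001,-0.033],[0,0,0]]
    - [[0,-0.001,-0.035],[0,0,0]]
    - [[0,-0.001,-0.037],[0,0,0]]

```text
time: 9.6
tool_pos: [0.5295, 0.065, 0.0426]
tool_rot: [-0.001, 1.0, -0.03, 0.0]
contact_force: [-4.0, 2.7, 9.0]
gripper_width: -0.0
```

drive_tool:
  series:
    - [[0,0,-0.001],[0,0,0]]
    - [[0,0,-0.002],[0,0,0]]
    - [[0,0,-0.003],[0,0,0]]
    - [[0,0,-0.004],[0,0,0]]

```text
time: 10.0
tool_pos: [0.5296, 0.0655, 0.0388]
tool_rot: [-0.001, 1.0, -0.029, 0.0]
contact_force: [-3.0, 2.5, 6.8]
gripper_width: -0.0
```

drive_tool:
  series:
    - [[0,0,-0.001],[0,0,0]]
    - [[0,0,-0.002],[0,0,0]]
    - [[0,0,-0.003],[0,0,0]]
    - [[0,0,-0.003],[0,0,0]]

```text
time: 10.4
tool_pos: [0.5297, 0.0656, 0.0358]
tool_rot: [-0.001, 1.0, -0.029, 0.0]
contact_force: [-3.2, 4.2, 7.1]
gripper_width: -0.001
```

drive_tool:
  series:
    - [[0,0,-0.001],[0,0,0]]
    - [[0,0,-0.0015],[0,0,0]]

```text
time: 10.6
tool_pos: [0.5297, 0.0656, 0.0356]
tool_rot: [-0.001, 1.0, -0.029, 0.0]
contact_force: [-8.9, 2.8, 16.0]
gripper_width: -0.002
```

The left section hit its stop at 0.0356 with 16 N. Next is the back section at about (0.590,-0.028).

drive_tool:
  series:
    - [[0,0,0.02],[0,0,0]]
    - [[0,0,0.045],[0,0,0]]
    - [[0.02,-0.03,0.045],[0,0,0]]
    - [[0.04,-0.06,0.045],[0,0,0]]
    - [[0.06,-0.085,0.045],[0,0,0]]
    - [[0.06,-0.094,0.04],[0,0,0]]
    - [[0.06,-0.094,0.03],[0,0,0]]
    - [[0.06,-0.094,0.02],[0,0,0]]

```text
time: 11.4
tool_pos: [0.5882, -0.029, 0.0515]
tool_rot: [-0.0, 1.0, -0.03, -0.0]
contact_force: [0.0, 0.4, 1.2]
gripper_width: 0.001
```

drive_tool:
  series:
    - [[0,0,-0.004],[0,0,0]]
    - [[0,0,-0.008],[0,0,0]]
    - [[0,0,-0.01],[0,0,0]]
    - [[0,0,-0.012],[0,0,0]]
    - [[0,0,-0.014],[0,0,0]]

```text
time: 11.9
tool_pos: [0.5894, -0.0294, 0.0394]
tool_rot: [-0.0, 1.0, -0.029, 0.0]
contact_force: [-3.3, 1.5, 6.7]
gripper_width: 0.004
```

drive_tool:
  series:
    - [[0,0,-0.001],[0,0,0]]
    - [[0,0,-0.002],[0,0,0]]
    - [[0,0,-0.003],[0,0,0]]
    - [[0,0,-0.004],[0,0,0]]

```text
time: 12.3
tool_pos: [0.5896, -0.0294, 0.0362]
tool_rot: [-0.0, 1.0, -0.029, 0.0]
contact_force: [-4.0, 1.8, 7.3]
gripper_width: -0.002
```

drive_tool:
  series:
    - [[0,0,-0.001],[0,0,0]]
    - [[0,0,-0.0015],[0,0,0]]

```text
time: 12.5
tool_pos: [0.5896, -0.0294, 0.0357]
tool_rot: [-0.0, 1.0, -0.029, 0.0]
contact_force: [-6.8, 1.9, 14.0]
gripper_width: 0.003
```

The back section hit its stop at 0.0357 with 14 N and rising. Now the front section at about (0.462,-0.019).

drive_tool:
  series:
    - [[0,0,-0.0005],[0,0,0]]
    - [[0,0,0.02],[0,0,0]]
    - [[0,0,0.045],[0,0,0]]
    - [[-0.04,0.003,0.045],[0,0,0]]
    - [[-0.08,0.006,0.045],[0,0,0]]
    - [[-0.115,0.01,0.045],[0,0,0]]
    - [[-0.128,0.01,0.045],[0,0,0]]
    - [[-0.128,0.01,0.035],[0,0,0]]

```text
time: 13.3
tool_pos: [0.4611, -0.0197, 0.0692]
tool_rot: [0.0, 1.0, -0.03, 0.002]
contact_force: [-0.1, -1.0, 0.7]
gripper_width: 0.003
```

drive_tool:
  series:
    - [[0,0,-0.01],[0,0,0]]
    - [[0,0,-0.018],[0,0,0]]
    - [[0,0,-0.022],[0,0,0]]
    - [[0,0,-0.025],[0,0,0]]
    - [[0,0,-0.027],[0,0,0]]
    - [[0,0,-0.029],[0,0,0]]

```text
time: 13.9
tool_pos: [0.4615, -0.0198, 0.04]
tool_rot: [-0.0, 1.0, -0.029, -0.0]
contact_force: [-3.3, 0.9, 5.6]
gripper_width: -0.0
```

drive_tool:
  series:
    - [[0,0,-0.001],[0,0,0]]
    - [[0,0,-0.002],[0,0,0]]
    - [[0,0,-0.003],[0,0,0]]
    - [[0,0,-0.004],[0,0,0]]

```text
time: 14.3
tool_pos: [0.4611, -0.0197, 0.0359]
tool_rot: [-0.0, 1.0, -0.029, -0.001]
contact_force: [-5.2, 0.6, 8.4]
gripper_width: -0.0
```

drive_tool:
  series:
    - [[0,0,-0.001],[0,0,0]]
    - [[0,0,-0.0015],[0,0,0]]

```text
time: 14.5
tool_pos: [0.4612, -0.0197, 0.0356]
tool_rot: [-0.0, 1.0, -0.029, -0.001]
contact_force: [-10.6, 1.3, 16.8]
gripper_width: 0.001
```

The front section hit its stop at 0.0356 with 17 N. I'll lift clear, over the box and slightly back, and look.

drive_tool:
  series:
    - [[0,0,0.03],[0,0,0]]
    - [[0,0,0.07],[0,0,0]]
    - [[0,0,0.11],[0,0,0]]
    - [[-0.02,0,0.15],[0,0,0]]
    - [[-0.04,0,0.19],[0,0,0]]
    - [[-0.05,0,0.22],[0,0,0]]
    - [[-0.05,0,0.22],[0,0,0]]
    - [[-0.05,0,0.22],[0,0,0]]

```text
time: 15.3
tool_pos: [0.4117, -0.0198, 0.2544]
tool_rot: [0.0, 1.0, -0.03, 0.001]
contact_force: [-0.2, -0.8, -0.7]
gripper_width: 0.0
```

Run:
```python
from h import *
w=grab_frame("wrist")[:,:,::-1]; sc=grab_frame("scene")[:,:,::-1]; grab_frame("top")
cv2.imwrite("pics/f.png",np.vstack([w[100:400],cv2.resize(sc[185:255,240:370],(560,300),interpolation=cv2.INTER_CUBIC)]))
s=state();print(s["time"],s["tool_pos"],s["contact_force"])
for c in ["wrist","top"]:
  for n in ["parts_box","rim_front_pad","rim_back_pad","rim_left_pad","rim_right_pad","mug","tape_roll","stapler","marker_cart"]:
    print(c,n,[(x["location"],x["confidence"]) for x in place_of(c,n)][:1])
```

```text
15.45 [ 0.41058984 -0.01951606  0.25161534] [-0.56091328  0.19308025 -0.1671725 ]
wrist parts_box [([0.5248, -0.0209, -0.0003], 0.61)]
wrist rim_front_pad [([0.4616, -0.0194, 0.0696], 0.7)]
wrist rim_back_pad []
wrist rim_left_pad []
wrist rim_right_pad [([0.5179, -0.1116, 0.066], 0.56)]
wrist mug [([0.4913, -0.3418, 0.0038], 0.81)]
wrist tape_roll []
wrist stapler []
wrist marker_cart [([0.3979, -0.2406, 0.002], 0.61)]
top parts_box []
top rim_front_pad [([0.3906, -0.2395, -0.0018], 0.58)]
top rim_back_pad [([0.5886, -0.0296, 0.0663], 0.68)]
top rim_left_pad []
top rim_right_pad [([0.5182, -0.1149, 0.0647], 0.86)]
top mug [([0.4881, -0.3397, -0.0012], 0.65)]
top tape_roll [([0.6087, -0.3324, -0.0015], 0.94)]
top stapler [([0.4844, 0.2213, -0.0002], 0.6)]
top marker_cart [([0.3903, -0.2401, -0.0003], 0.63)]
```

View pics/f.png

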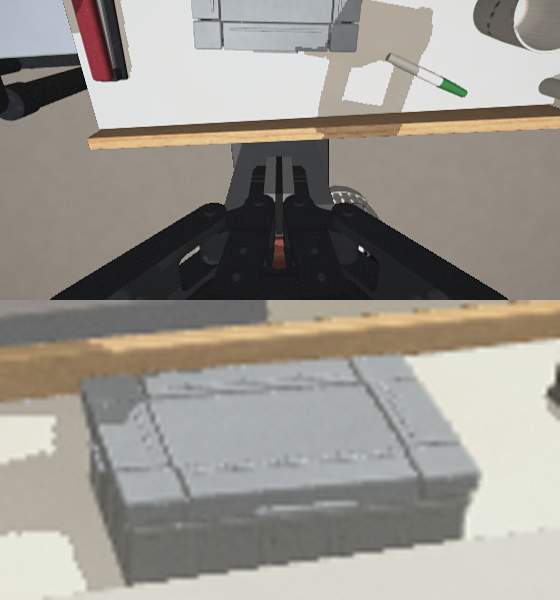

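In the scene view (lower half) all four sections are level with the corners, with no gaps. The box and bystanders are where they started.

```bash
python3 -c "
from plant import *
print(job_done())"
```

```text
the job is handed in; nothing more can be done
None
```

I pressed the right, left, back and front rim sections down in turn with closed fingertips, and handed the job in at about 15.5 s of the 56 s allowed.

- **Sections shut:** Each one gave way at about 7–9 N. Each then stopped hard at the same tool height (TCP z 0.0356–0.0357 m), with the force rising to 14–19 N. The last scene picture shows all four flush with the lid corners.
- **Last pad heights:** For the front, back and right pads the networks gave 65–70 mm, which fits 68 mm within their error. The left pad was not found in the last wrist and top pictures, so it rests on its hard stop and the scene picture.
- **Box and bystanders:** The last box estimate was within 1–2 mm of the first. The mug, tape roll and stapler were within about 4 mm. One wrist reading put the marker 7 mm off, but the top camera put it within 1 mm. I lifted the arm clear before handing in.
- **What disagreed:** The real fingertips touched about 30 mm higher than the stated TCP. I therefore pressed by force and camera view rather than by reported height.

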